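Sort five ratchet sockets back into their rack by size

ROBOT

A 6-joint arm with a two-finger parallel gripper is mounted at the origin on a cart in front of the work surface, level with it; the furniture and walls round the work are solid. World frame = base frame: x ahead of the robot, y to its left, z up, the work surface at z = 0. Lengths are in m, angles in rad, forces in N, time in s.
With the tool pointing down it reaches from about 0.425 to 0.95 m from the base axis. Payload 3.5 kg.
Tool frame: the origin (TCP) lies on the centre line of the jaws, within the pads' length; the fingertips stand 22 mm ahead of it and the grasp point (between the pads) lies 3 mm ahead of it; z points along the fingers, y is the line along which they close (so a half turn about z gives the same grasp; the last joint's range is limited). The gripper opens to 85 mm and grips with 20 to 120 N. Pads are 22 mm wide; open, the fingers measure 114 mm over their backs; the gripper's body (76 mm by 85 mm) begins 54 mm behind the grasp point. The pads swing forward as they close: fully open they stand 13 mm farther back than shut.
Start: joints at [-0.15, 0.286, 1.577, -0, 1.279, -0.15], TCP at [0.675, 0, 0.253] pointing down, gripper open.
Joint ranges: [-2.77, 2.77], [-0.9, 2.22], [0.21, 2.48], [-1.53, 4.67], [0.24, 2.81], [-2.84, 2.84]. Speed limits (rad/s): [2.79, 2.79, 3.14, 3.14, 3.14, 3.14].

INTERFACE

Orientations are given as a 3x3 rotation matrix whose columns are the frame's x, y, z axes.
In Python, from bench import arm gives the robot as it stands. The module is installed in compiled form; this text tells all that it offers. Calls block until the motion is done:
- arm.move_ptp(position, orientation): joint-space move of the TCP to a pose.
- arm.move_l(position, attitude=None, velocity=0.15, force_limit=None): straight line of the TCP; attitude=None keeps the orientation; velocity is the mean speed in m/s. With force_limit (N) it stops when the force on the tool has changed by that much, and returns True; else False.
- arm.goto_joints(angles): joint-space move.
- arm.set_gripper(opening, grip_force=None): opening from 0.0 (shut) to 1.0 (fully open); grip_force is the grip in N (None keeps the last); returns when the fingers have stopped.
- arm.pause(seconds).
- arm.ik(position, orientation): joint angles nearest the present ones, or None.
- arm.sense(): the state.
- arm.read_camera(name): name is "scene" or "side" or "wrist"; returns a dict with "pixels" (420x560x3 uint8, red, green, blue), "fov_y" (degrees; the focal length in pixels is half the picture's height over the tangent of half this angle, whatever the lens; pixels are square), "cx", "cy" (the principal point, pixels), "eye" and "attitude" of the camera in the world. Camera axes: x right, y down, z forward; pixel columns grow to the right and rows downward; lengths in m; the calibration is good to about 2 mm. The wrist camera is an equidistant fisheye: a pixel r from the principal point sees the ray r / f radians off the axis. A picture is of the moment at which its call begins. There is no depth.
A pose or a line that the arm cannot do raises arm.MotionError and nothing moves.
- arm.job_done(): hands the job in; it is judged then, once.
The state is a dict: "time_s": time; "qpos": joint angles; "dq": joint speeds; "effort": joint torques, N m; "ee_pos": TCP position; "orientation": TCP orientation; "contact_force": force on the tool from outside, world axes, zero at the start; "wrist_torque": the same for the moment, N m; "finger_gap": opening from 0.0 (shut) to 1.0 (fully open); "finger_force": force on a finger pad.
Only numpy, scipy, OpenCV 4.12 (cv2) and the standard library are available. Lean on these libraries where they do the work, as an engineer would, in place of code of your own. Each camera call takes 0.05 s, during which the arm holds its last target. There are 200 camera calls.

TASK

The sockets from the ratchet set are scattered about the bench. Stand all five back in the red-cupped socket rack in order of size, the smallest in the smallest cup at the narrow end up to the largest in the largest cup at the wide end, each hexagon up and right down on the floor of its cup.

Things in the scene. Friction and masses are not known exactly. Their poses are not given: they have to be found in the camera images.
- socket_xs: The smallest of five loose chrome sockets (for a ratchet): an upright plain steel cylinder, 16 mm in outside diameter and 44 mm tall, about 45 g, with a hexagonal hole in its top and a dark band near its foot. It stands on the table, hexagon up. Origin: centre of its underside; z points up along its axis.
- socket_s: The second smallest of five loose chrome sockets (for a ratchet): an upright plain steel cylinder, 22 mm in outside diameter and 46 mm tall, about 80 g, with a hexagonal hole in its top and a dark band near its foot. It stands on the table, hexagon up. Origin: centre of its underside; z points up along its axis.
- socket_m: The middle of five loose chrome sockets (for a ratchet): an upright plain steel cylinder, 28 mm in outside diameter and 48 mm tall, about 130 g, with a hexagonal hole in its top and a dark band near its foot. It stands on the table, hexagon up. Origin: centre of its underside; z points up along its axis.
- socket_l: The second largest of five loose chrome sockets (for a ratchet): an upright plain steel cylinder, 35 mm in outside diameter and 50 mm tall, about 190 g, with a hexagonal hole in its top and a dark band near its foot. It stands on the table, hexagon up. Origin: centre of its underside; z points up along its axis.
- socket_xl: The largest of five loose chrome sockets (for a ratchet): an upright plain steel cylinder, 42 mm in outside diameter and 54 mm tall, about 280 g, with a hexagonal hole in its top and a dark band near its foot. It stands on the table, hexagon up. Origin: centre of its underside; z points up along its axis.
- pocket_xs: The smallest of five round red cups in a row on the fixed, tapered black plate of the socket rack: the pocket for the 16 mm socket. Straight part 20 mm in diameter, widening to 30 mm at the mouth over the upper 8 mm (lead-in); 34 mm outside. Pocket 16 mm deep: its floor is 5 mm and its rim 21 mm above the table. Origin: centre of the pocket's floor; z points up, x along the row towards the larger cups. The centre of the next larger cup lies 38 mm along x.
- pocket_s: The second smallest of five round red cups in a row on the fixed, tapered black plate of the socket rack: the pocket for the 22 mm socket. Straight part 26 mm in diameter, widening to 36 mm at the mouth over the upper 8 mm (lead-in); 40 mm outside. Pocket 16 mm deep: its floor is 5 mm and its rim 21 mm above the table. Origin: centre of the pocket's floor; z points up, x along the row towards the larger cups. The centre of the next larger cup lies 44 mm along x.
- pocket_m: The middle of five round red cups in a row on the fixed, tapered black plate of the socket rack: the pocket for the 28 mm socket. Straight part 32 mm in diameter, widening to 42 mm at the mouth over the upper 8 mm (lead-in); 46 mm outside. Pocket 16 mm deep: its floor is 5 mm and its rim 21 mm above the table. Origin: centre of the pocket's floor; z points up, x along the row towards the larger cups. The centre of the next larger cup lies 50.5 mm along x.
- pocket_l: The second largest of five round red cups in a row on the fixed, tapered black plate of the socket rack: the pocket for the 35 mm socket. Straight part 39 mm in diameter, widening to 49 mm at the mouth over the upper 8 mm (lead-in); 53 mm outside. Pocket 16 mm deep: its floor is 5 mm and its rim 21 mm above the table. Origin: centre of the pocket's floor; z points up, x along the row towards the larger cups. The centre of the next larger cup lies 57.5 mm along x.
- pocket_xl: The largest of five round red cups in a row on the fixed, tapered black plate of the socket rack: the pocket for the 42 mm socket. Straight part 46 mm in diameter, widening to 56 mm at the mouth over the upper 8 mm (lead-in); 60 mm outside. Pocket 16 mm deep: its floor is 5 mm and its rim 21 mm above the table. Origin: centre of the pocket's floor; z points up, x along the row towards the larger cups. A socket that is too big for a cup stays standing on its lead-in.
Not all that is in view belongs to the job. Leave any brown look-alike of the socket_l alone. What is shaped like the socket_s but yellow is not meant.

How it is judged:
At the end, for the whole second after the job is handed in: Every socket stands in the cup of its own size: within 8 mm of the cup's centre, its underside within 3 mm of the cup's floor, hexagon up and upright to within 0.12 rad, released and at rest (below 0.02 m/s) (horizontal distance between socket_xs and pocket_xs below 0.008 m and z of socket_xs in the frame of pocket_xs between -0.003 and 0.003 m and angle between each of socket_xs, socket_s, socket_m, socket_l, socket_xl's own z axis and vertical below 0.12 rad and linear speed of each of socket_xs, socket_s, socket_m, socket_l, socket_xl below 0.02 m/s and horizontal distance between socket_s and pocket_s below 0.008 m and z of socket_s in the frame of pocket_s between -0.003 and 0.003 m and horizontal distance between socket_m and pocket_m below 0.008 m and z of socket_m in the frame of pocket_m between -0.003 and 0.003 m and horizontal distance between socket_l and pocket_l below 0.008 m and z of socket_l in the frame of pocket_l between -0.003 and 0.003 m and horizontal distance between socket_xl and pocket_xl below 0.008 m and z of socket_xl in the frame of pocket_xl between -0.003 and 0.003 m); the robot touches nothing.
It also fails if it takes over 112 s, if anything falls off the work surface, if the arm or the gripper's body presses on something with over 40 N, if the wrist force passes 120 N, or if a joint passes its speed limit or range.

## Working session

There is one attempt and no reset: what is moved stays moved. The work goes in short steps, each a Python script; the robot and the scene stay as the last script left them, time stands still between calls to the robot, and variables do not carry over. Pictures are saved under pics/ and viewed, at most 14 in all, crops included, and the job is handed in when it is done.

```bash
mkdir -p pics; python3 - <<'E'
from bench import arm
import cv2,pickle
d={}
for n in("scene","side","wrist"):
    c=arm.read_camera(n);d[n]=c
    cv2.imwrite(f"pics/{n}0.png",c["pixels"][:,:,::-1])
    print(n,c["fov_y"],c["cx"],c["cy"],c["eye"],c["attitude"])
pickle.dump(d,open("c0.pkl","wb"))
s=arm.sense();print(s["time_s"],s["ee_pos"],s["orientation"],s["finger_gap"])
E
```

```text
scene 43.98773452641162 266.58198079779953 209.3534689369946 [0.1626722  0.5816613  0.49763465] [[-0.88893266 -0.21398928  0.40497816]
 [-0.45796519  0.43098577 -0.7775083 ]
 [-0.00816138 -0.87661842 -0.48111697]]
side 42.87290212212659 272.2262141722973 202.85273450424987 [ 0.29974635 -0.9090318   0.71287913] [[ 9.50460380e-01 -1.98577742e-01  2.39148377e-01]
 [-3.10845696e-01 -6.06836343e-01  7.31522116e-01]
 [-1.40083465e-04 -7.69621032e-01 -6.38500937e-01]]
wrist 65.70646984690485 279.7018199076793 217.3429397135695 [0.67358781 0.08055206 0.37326783] [[ 9.99998768e-01  1.21433085e-03 -9.94797103e-04]
 [ 8.40393448e-04 -9.49386021e-01 -3.14110611e-01]
 [-1.32588067e-03  3.14109388e-01 -9.49385872e-01]]
0.15 [6.74535137e-01 9.20936474e-05 2.52257941e-01] [[ 4.07887861e-05  9.99998358e-01 -1.81153890e-03]
 [ 9.99999960e-01 -4.02787726e-05  2.81571602e-04]
 [ 2.81498174e-04 -1.81155031e-03 -9.99998320e-01]] 0.9995997255458714
```

View pics/scene0.png

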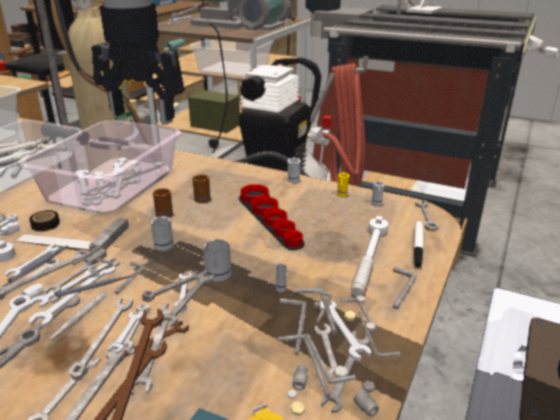

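View pics/side0.png

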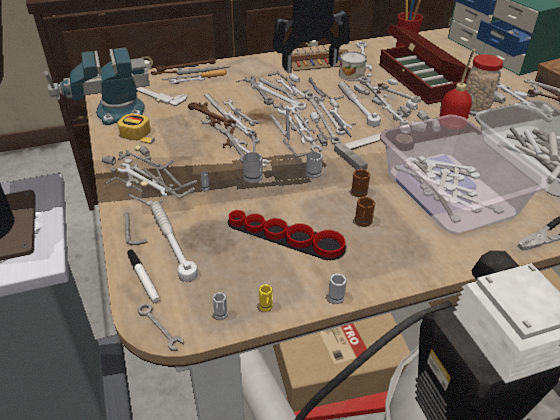

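View pics/wrist0.png

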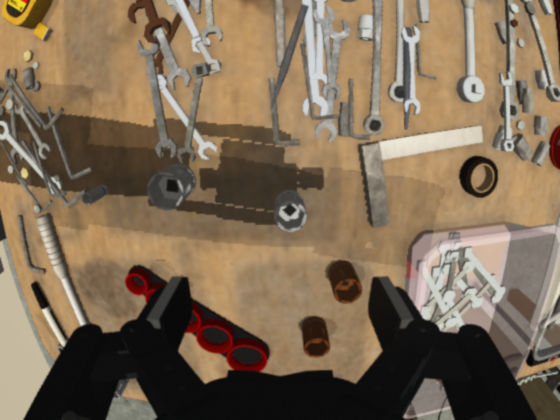

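The side view shows the grey sockets at (205,180), (252,166), (314,163), (220,305) and (337,288), and the red cups run from (237,217) to (329,244). The yellow one at (265,297) and the brown ones at (360,183) and (365,211) are not part of the job. Next I'll get rough positions and sizes.

```bash
cat > h.py <<'E'
import numpy as np,cv2
def f(c): return 210/np.tan(np.radians(c["fov_y"])/2)
def ray(c,uv,fish=False):
    p=np.array([uv[0]-c["cx"],uv[1]-c["cy"]])/f(c)
    if fish:
        r=np.hypot(*p); v=np.r_[p/max(r,1e-9)*np.sin(r),np.cos(r)]
    else: v=np.r_[p,1]
    return np.array(c["attitude"])@v
def cast(c,uv,z,fish=False):
    d=ray(c,uv,fish);e=np.array(c["eye"]);return e+d*(z-e[2])/d[2]
def proj(c,P,fish=False):
    v=np.array(c["attitude"]).T@(np.array(P)-c["eye"])
    if fish:
        t=np.arctan2(np.hypot(v[0],v[1]),v[2]);p=v[:2]/max(np.hypot(v[0],v[1]),1e-9)*t
    else:p=v[:2]/v[2]
    return p*f(c)+[c["cx"],c["cy"]]
E
python3 - <<'E'
import pickle
from h import *
d=pickle.load(open("c0.pkl","rb"));c=d["side"];np.set_printoptions(precision=4,suppress=True)
for n,uv in dict(a=(205,172),b=(252,155),c=(314,153),d=(220,297),e=(337,279),y=(265,288)).items(): print(n,cast(c,uv,.048))
for uv in[(237,215),(255,220),(275,226),(301,233),(329,241)]:print(cast(c,uv,.021))
im=c["pixels"]
a=cv2.resize(im[140:200,190:330],None,fx=5,fy=5,interpolation=cv2.INTER_CUBIC)
b=cv2.resize(im[265:325,205:360],None,fx=4.5,fy=5,interpolation=cv2.INTER_CUBIC)[:,:700]
cv2.imwrite("pics/cr.png",np.vstack([a[:,:698],b[:,-698:]])[:,:,::-1])
w=d["wrist"]
for n,uv in dict(xl=(171,180),l=(290,205)).items():print(n,cast(w,uv,.05,True))
E
```

```text
a [ 0.4465 -0.0074  0.048 ]
b [0.5577 0.0219 0.048 ]
c [ 0.6891 -0.013   0.048 ]
d [ 0.3954 -0.3463  0.048 ]
e [ 0.5895 -0.3691  0.048 ]
y [ 0.4698 -0.3507  0.048 ]
[ 0.4812 -0.1304  0.021 ]
[ 0.5107 -0.1557  0.021 ]
[ 0.5423 -0.1844  0.021 ]
[ 0.5829 -0.2185  0.021 ]
[ 0.6249 -0.2552  0.021 ]
xl [0.5589 0.0148 0.05  ]
l [ 0.6839 -0.0129  0.05  ]
```

View pics/cr.png

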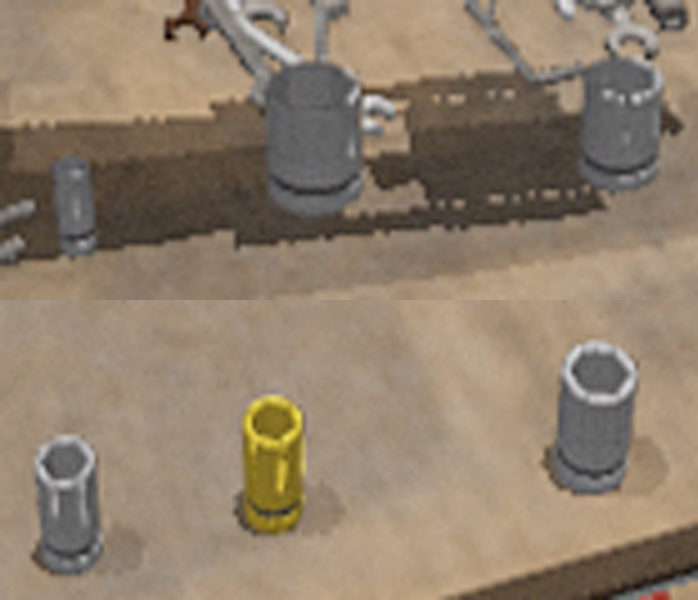

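The sizes are clear: XS at (205,180), XL at (252,166), L at (314,163), S at (220,305) and M at (337,288). Next are closer wrist views of each one.

```bash
python3 - <<'E'
from bench import arm
import pickle
from h import *
R=np.array([[0,1,0],[1,0,0],[0,0,-1.]])
T=dict(l=((.689,-.013,.05)),xl=((.557,.018,.054)),xs=((.4465,-.0074,.044)),rack=((.555,-.195,.021)),s=((.395,-.346,.046)),m=((.5895,-.369,.048)))
W={};til=[]
for n,p in T.items():
    z=.26 if n=="rack" else .19
    q=np.array([max(p[0],.46) if n=="xs" else p[0],p[1]-(.0 if n=="rack" else .02),z])
    try: arm.move_ptp(q,R)
    except arm.MotionError as e: print(n,e);continue
    arm.pause(.2);c=arm.read_camera("wrist");W[n]=c
    u=proj(c,p,True);print(n,u)
    M=cv2.getRectSubPix(c["pixels"],(200,200) if n=="rack" else (100,100),tuple(map(float,u)))
    til.append(cv2.resize(M,(266,266),interpolation=cv2.INTER_CUBIC))
pickle.dump(W,open("c1.pkl","wb"))
print(arm.sense()["time_s"])
cv2.imwrite("pics/m1.png",np.vstack([np.hstack(til[:3]),np.hstack(til[3:])])[:,:,::-1])
E
```

```text
l [278.7192001 187.1762087]
xl [278.85676062 187.75961315]
xs [263.15806225 185.50256407]
rack [281.12877791 186.5320227 ]
s [279.2727699  186.61299224]
m [282.14926579 186.12774174]
5.725
```

View pics/m1.png

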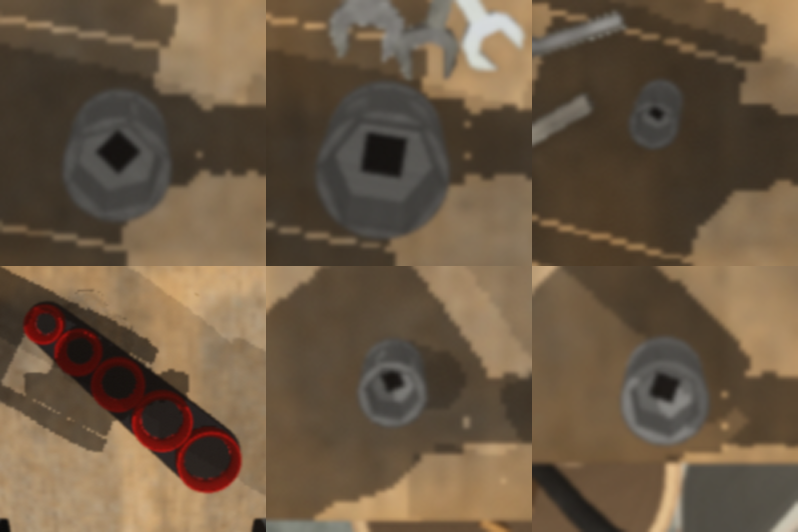

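Each tile (scale 2.66) shows one socket with its top circle near the centre. They read L at (117,168), XL at (117,171), XS at (124,124), S at (126,126) and M at (132,134). The rack cups run from (44,325) to (209,461) in the montage. I'll fit these precisely with masks.

```bash
cat > meas.py <<'E'
from h import *
from scipy import ndimage
S=dict(xs=(.016,.044),s=(.022,.046),m=(.028,.048),l=(.035,.050),xl=(.042,.054))
def circ(P):
    A=np.c_[2*P,np.ones(len(P))];x=np.linalg.lstsq(A,(P**2).sum(1),rcond=None)[0]
    return x[:2],np.sqrt(x[2]+x[0]**2+x[1]**2)
def socket(c,n,guess):
    """top circle from lower half of the grey blob (camera nadir is up in the picture)"""
    d,h=S[n]
    hsv=cv2.cvtColor(c["pixels"],cv2.COLOR_RGB2HSV)
    m=((hsv[...,1]<45)).astype(np.uint8)
    m=cv2.morphologyEx(m,cv2.MORPH_OPEN,np.ones((3,3)))
    L,_=ndimage.label(m);u=proj(c,(*guess,h),True)
    ys,xs=np.nonzero(L);k=np.argmin((xs-u[0])**2+(ys-u[1])**2);b=(L==L[ys[k],xs[k]])
    b=ndimage.binary_fill_holes(b).astype(np.uint8)
    P=cv2.findContours(b,cv2.RETR_EXTERNAL,cv2.CHAIN_APPROX_NONE)[0]
    P=max(P,key=len)[:,0].astype(float)
    w=np.ptp(P[:,0])/2
    P3=P[P[:,1]>P[:,1].max()-w]
    X=np.array([cast(c,p,h,True)[:2] for p in P3])
    ctr,r=circ(X)
    return ctr,2*r*1000,b.sum()
E
python3 - <<'E'
import pickle
from meas import *
np.set_printoptions(precision=4,suppress=True)
W=pickle.load(open("c1.pkl","rb"));c0=pickle.load(open("c0.pkl","rb"))
T=dict(l=(.684,-.018),xl=(.555,.01),xs=(.4465,-.0074),s=(.395,-.346),m=(.5895,-.369))
for n in T: print(n,*socket(W[n],n,T[n]),"side px of bottom/top:",proj(c0["side"],(*socket(W[n],n,T[n])[0],S[n][1])))
def red(c,fish):
    hsv=cv2.cvtColor(c["pixels"],cv2.COLOR_RGB2HSV)
    m=(((hsv[...,0]<6)|(hsv[...,0]>174))&(hsv[...,1]>170)&(hsv[...,2]>50)).astype(np.uint8)
    return m
for key,c,fish in(("rack",W["rack"],True),("side",c0["side"],False)):
    m=red(c,fish)
    for i,(p,od) in enumerate(zip([(.4812,-.1304),(.5107,-.1557),(.5423,-.1844),(.5829,-.2185),(.6249,-.2552)],[34,40,46,53,60])):
        ys,xs=np.nonzero(m)
        X=np.array([cast(c,(x,y),.021,fish)[:2] for x,y in zip(xs,ys)])
        ctr=np.array(p)
        for _ in range(10):
            D=X-ctr;r=np.hypot(*D.T);
            # rim ring between mouth and outside radius, per-direction
            sel=(r<od/2e3+.003)&(r>od/2e3-.006)
            ctr,rr=circ(X[sel])
        print(key,i,ctr,rr*1000,sel.sum())
E
```

```text
l [ 0.6838 -0.0249] 33.656470020521915 1606 side px of bottom/top: [313.7871 155.6144]
xl [0.5515 0.0045] 40.487540086067504 2292 side px of bottom/top: [251.4745 157.5672]
xs [ 0.443  -0.0046] 15.035986052579723 385 side px of bottom/top: [203.2088 173.0777]
s [ 0.3931 -0.3446] 20.622153042570183 676 side px of bottom/top: [218.4075 297.3948]
m [ 0.5894 -0.3702] 26.44955827244975 1036 side px of bottom/top: [337.2373 279.4675]
rack 0 [ 0.4817 -0.1317] 15.062174895441883 494
rack 1 [ 0.5087 -0.1546] 17.776339328023003 575
rack 2 [ 0.5429 -0.1834] 20.82049964923081 657
rack 3 [ 0.5811 -0.2156] 24.520748832238908 779
rack 4 [ 0.6229 -0.2509] 27.97970298613547 794
side 0 [ 0.4803 -0.1364] 15.772251326918973 135
side 1 [ 0.5067 -0.1593] 18.986783911522288 175
side 2 [ 0.5408 -0.1882] 21.760407336679798 210
side 3 [ 0.579 -0.22 ] 25.351895133863824 254
side 4 [ 0.6217 -0.2569] 28.618744760735567 303
```

```bash
cat > rack.py <<'E'
from meas import *
from scipy.optimize import least_squares
OFF=np.cumsum([0,.038,.044,.0505,.0575]);RO=np.array([34,40,46,53,60])/2e3
def rackfit(c,fish,lo,hi,x0=(.4812,-.133,-.70)):
    hsv=cv2.cvtColor(c["pixels"],cv2.COLOR_RGB2HSV)
    m=(((hsv[...,0]<6)|(hsv[...,0]>174))&(hsv[...,1]>150)&(hsv[...,2]>45)).astype(np.uint8)
    k=6;m=cv2.resize(m*255,None,fx=k,fy=k,interpolation=cv2.INTER_LINEAR)>127
    e=m&~ndimage.binary_erosion(m)
    ys,xs=np.nonzero(e);uv=np.c_[(xs+.5)/k-.5,(ys+.5)/k-.5]
    X=np.array([cast(c,p,.021,fish)[:2] for p in uv])
    x=np.array(x0)
    for _ in range(8):
        ctr=x[:2]+OFF[:,None]*[np.cos(x[2]),np.sin(x[2])]
        sel=[]
        for i in range(5):
            D=X-ctr[i];r=np.hypot(*D.T);a=np.degrees(np.arctan2(D[:,1],D[:,0]))%360
            sel.append(X[(abs(r-RO[i])<(.006 if _<3 else .002))&(a>lo)&(a<hi)])
        def res(x):
            ctr=x[:2]+OFF[:,None]*[np.cos(x[2]),np.sin(x[2])]
            return np.concatenate([np.hypot(*(s-q).T)-r for s,q,r in zip(sel,ctr,RO)])
        x=least_squares(res,x,loss="soft_l1",f_scale=.001).x
    return x,np.sqrt((res(x)**2).mean())*1e3,[len(s) for s in sel],[round(1e3*np.mean(np.hypot(*(s-q).T)-r),2) for s,q,r in zip(sel,ctr,RO)]
E
python3 - <<'E'
import pickle
from rack import *
W=pickle.load(open("c1.pkl","rb"));c0=pickle.load(open("c0.pkl","rb"))
print(rackfit(W["rack"],True,195,285));print(rackfit(c0["side"],False,5,100));print(rackfit(c0["wrist"],True,195,285))
E
```

```text
(array([ 0.47994778, -0.13106228, -0.69973099]), np.float64(0.4624479946493841), [134, 156, 181, 202, 209], [np.float64(0.06), np.float64(-0.13), np.float64(0.12), np.float64(0.17), np.float64(-0.08)])
(array([ 0.47978461, -0.13143472, -0.70345315]), np.float64(0.704516747296316), [75, 91, 108, 124, 148], [np.float64(-0.12), np.float64(0.23), np.float64(-0.15), np.float64(-0.11), np.float64(0.09)])
(array([ 0.48014738, -0.130251  , -0.69636971]), np.float64(0.548146776769673), [104, 0, 41, 161, 73], [np.float64(-0.04), np.float64(nan), np.float64(0.22), np.float64(0.01), np.float64(0.07)])
  return _methods._mean(a, axis=axis, dtype=dtype,
  ret = ret.dtype.type(ret / rcount)
```

The rack agrees to within 1 mm across three views: origin (0.480, -0.131), yaw -0.701. The measured socket diameters and the side-view reprojections also agree. I'll start with XL.

```bash
cat > act.py <<'E'
from bench import arm
from rack import *
RX=np.array([.4799,-.1312]);YAW=-.701
NAMES=["xs","s","m","l","xl"]
CUP={n:RX+OFF[i]*np.array([np.cos(YAW),np.sin(YAW)]) for i,n in enumerate(NAMES)}
POS=dict(l=(.6838,-.0249),xl=(.5515,.0045),xs=(.4435,-.0048),s=(.3935,-.3446),m=(.5896,-.3702))
def rot(p): return np.array([[-np.sin(p),np.cos(p),0],[np.cos(p),np.sin(p),0],[0,0,-1.]])
def go(xy,z,psi):
    q0=np.array(arm.sense()["qpos"]);best=None
    for k in(-np.pi,0,np.pi):
        q=arm.ik([*xy,z],rot(psi+k))
        if q is not None:
            d=np.abs(np.array(q)-q0).max()
            if best is None or d<best[0]:best=(d,k)
    arm.move_ptp([*xy,z],rot(psi+best[1]))
def pick_place(n,psi,hz=.044):
    p=POS[n];d=S[n][0]
    op=min(1,(d+.024)/.085)
    go(p,.13,psi);arm.set_gripper(op,60)
    hit=arm.move_l([*p,hz],velocity=.12,force_limit=15)
    arm.set_gripper(0,60);s=arm.sense()
    print(n,"hit",hit,"gap mm",s["finger_gap"]*85,"F",s["finger_force"],"z",s["ee_pos"][2])
    if s["finger_gap"]*85<d*1e3-5 or hit: print("BAD GRASP");return False
    z0=s["ee_pos"][2]
    arm.move_l([*p,.15],velocity=.2)
    c=CUP[n];go(c,.15,YAW+np.pi/2)
    arm.move_l([*c,z0+.03],velocity=.2)
    hit=arm.move_l([*c,z0+.004],velocity=.05,force_limit=12)
    s=arm.sense();print(" placed hit",hit,"dz mm",(s["ee_pos"][2]-z0-.005)*1e3,"gap",s["finger_gap"]*85,"f",s["contact_force"])
    return s["ee_pos"][2]-z0-.005<.003
def release(n):
    s=arm.sense();arm.set_gripper(min(1,(S[n][0]+.024)/.085));p=s["ee_pos"]
    arm.move_l([p[0],p[1],.16],velocity=.2);print(" t",arm.sense()["time_s"])
E
python3 - <<'E'
from act import *
print(CUP)
if pick_place("xl",0): release("xl")
E
```

```text
{'xs': array([ 0.4799, -0.1312]), 's': array([ 0.50893951, -0.15570932]), 'm': array([ 0.5425642 , -0.18408854]), 'l': array([ 0.58115618, -0.21666014]), 'xl': array([ 0.62509754, -0.25374662])}
xl hit False gap mm 40.68659774819353 F 60.858317613601685 z 0.045448264849677865
 placed hit True dz mm 0.010059482524121983 gap 40.26739645861267 f [0.31381319 1.02880496 3.34730191]
 t 12.6667
```

```bash
python3 - <<'E'
from act import *
for n,psi in(("l",0),("m",np.pi/2),("s",np.pi/2),("xs",np.pi/2)):
    if pick_place(n,psi): release(n)
    else: break
E
```

```text
l hit False gap mm 33.212074667881524 F 60.28519034385681 z 0.04575532862355617
 placed hit True dz mm -0.04531378969079968 gap 33.109762702196825 f [-1.18867231  0.50724404  3.51012676]
 t 19.1417
m hit False gap mm 26.03683885663765 F 59.435243010520935 z 0.04570614818899126
 placed hit True dz mm 0.03926572206564439 gap 26.05462722038125 f [-0.572433    0.3110074   3.74109883]
 t 25.1083
s hit False gap mm 19.967525532040607 F 58.779324889183044 z 0.045197647454414125
 placed hit True dz mm 0.0321731745225708 gap 19.687931647064747 f [-0.49271624  0.24279576  5.17579481]
 t 31.4417
xs hit False gap mm 13.491392202615481 F 58.53773474693298 z 0.04505620074195845
 placed hit True dz mm 0.0221934413711768 gap 13.712139680101169 f [-1.2902078   0.09843333  5.14880937]
 t 36.9917
```

```bash
python3 - <<'E'
from act import *
go((.555,-.20),.26,0)
a=arm.read_camera("wrist")["pixels"][80:290,150:410];b=arm.read_camera("side")["pixels"][180:280,200:370]
f=lambda i:cv2.resize(i,(400,int(400*i.shape[0]/i.shape[1])),interpolation=cv2.INTER_CUBIC)
a,b=f(a),f(b);b=cv2.copyMakeBorder(b,0,a.shape[0]-b.shape[0],0,0,cv2.BORDER_CONSTANT)
cv2.imwrite("pics/end.png",np.hstack([a,b])[:,:,::-1])
E
```

```text
(no output)
```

View pics/end.png

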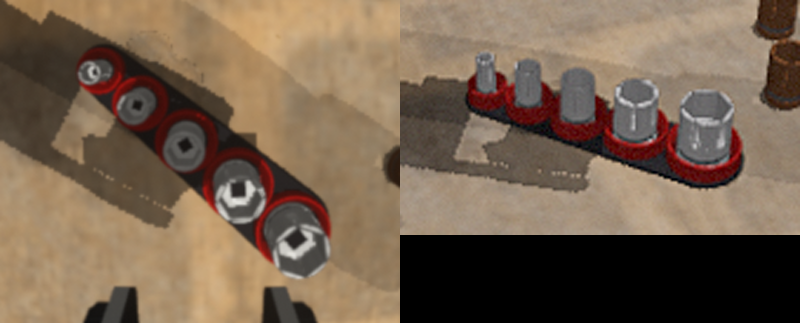

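All five stand upright in their cups in size order, XS at (95,72) to XL at (298,240) in the left tile, and the gripper is clear of them.

```bash
python3 -c "
from bench import arm
print(arm.job_done())"
```

```text
the job is handed in; nothing more can be done
None
```

All five sockets stand hexagon up in the rack in size order, each seated on its cup's floor to within 0.1 mm by arm height at release; the job was handed in at about 38 s, and no verdict was returned.

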